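# Open the nail-lamp hood and load the practice nail

## Robot

A 6-joint arm with a two-finger parallel gripper is mounted at the origin on the work surface. World frame = base frame: x ahead of the robot, y to its left, z up, the work surface at z = 0. Lengths are in mm, angles in rad, forces in N, time in s.
With the tool pointing down it reaches from about 350 to 775 mm from the base axis. Payload 7.3 kg.
Tool frame: the origin (TCP) lies at the very end of the fingers, on their centre line; the grasp point (between the pads) lies 19 mm behind it (bot.grasp_offset is the distance from the TCP to the grasp point, in mm); z points along the fingers, y is the direction in which the jaws open and shut (so a half turn about z gives the same grasp; the last joint's range is limited). The gripper opens to 92 mm and grips with 3 to 60 N. Pads are 19 mm wide; open, the fingers measure 130 mm over their backs; the gripper's body (75 mm by 190 mm) begins 47 mm behind the grasp point.
Start: joints at [0.966, 0.342, 1.524, -0, 1.275, -0.146], TCP at [232.497, 470.733, 226.741] pointing down, gripper open.
Joint ranges: [-2.53, 2.53], [-0.77, 2.02], [0.04, 2.7], [-1, 4.14], [0.28, 2.66], [-3.11, 3.11]. Speed limits (rad/s): [2.57, 2.57, 3.14, 3.14, 3.14, 3.14].

## Interface

Orientations are given as [roll, pitch, yaw] about the fixed x, y, z axes, in that order (R = Rz(yaw) Ry(pitch) Rx(roll)).
In Python, from plant import bot gives the robot as it stands.
- The arm moves only by the tool servo_tool, never from a script. Its arguments are lists of equal length, an entry for each row: "angular": the turn, a rotation vector about the world's x, y, z in degrees, a list of three; "slide": the shift along the world's x, y, z in mm, a list of three; "grip": the opening, from -1 (shut) to 1 (fully open), so that 0 is half open. In form: {"angular": [[ax, ay, az], ...], "slide": [[dx, dy, dz], ...], "grip": [grip, ...]}. A call has 1 to 10 rows; each row is the pose to reach, as a shift and turn from the pose commanded when the call began; what a row does not reach only later rows make up. A row lasts 1/12 s, in which the tool goes at most 41.7 mm and 7.16 degrees, less where a joint would pass 70% of its speed; a pose out of reach is approached as far as the arm can. A call with a gripper value outside its range is refused whole. The fingers move at their own pace and stop on an object; the grip force is fixed at half the most. Time passes only in rows, so rows that repeat a pose let the fingers close. It gives the time, the measured TCP pose, the force and the opening at its end, in the units of the state.
- bot.get_obs(): the state, without advancing time (a new reading comes with each control period).
- bot.capture(name): name is "side" or "top"; returns a dict with "img" (400x640x3 uint8, blue, green, red), "range_z" (400x640 float32, mm along the optical axis (not along the pixel's ray), 0 where there is no reading), "fov_y" (degrees; the focal length in pixels is half the picture's height over the tangent of half this angle, whatever the lens; pixels are square), "cx", "cy" (the principal point, pixels), "dist" ([k1, k2, p1, p2, k3] as OpenCV has them; the pictures are not rectified), "R" (3x3) and "t" (3): a world point X has camera coordinates R X + t. Camera axes: x right, y down, z forward; pixel columns grow to the right and rows downward; lengths in mm; the calibration is good to about 2 mm. A picture is of the moment at which its call begins.
- bot.close_job(): hands the job in, once; it reports no verdict.
The state is a dict: "time": time; "joint_positions": joint angles; "dq": joint speeds; "tau": joint torques, N m; "tool_pos": TCP position; "tcp_rot": TCP orientation; "contact_force": force on the tool from outside, world axes, zero at the start; "moment": the same for the moment, N m; "grip_width": finger opening in mm.
Only numpy, scipy, OpenCV 4.12 (cv2) and the standard library are available. Lean on these libraries where they do the work, as an engineer would, in place of code of your own. Each camera call takes 0.05 s, during which the arm holds its last target.

## Task

Load the curing unit: flip the hasp on its front off the staple and swing it up to level or beyond, then lift the hood past its spring's over-centre point so that it stays fully open by itself. Then stand the magenta nail stand upright on the tray inside, beside the teal one, and let go; do not shift or knock over the teal stand, the jar or the bottles.

Things in the scene. Friction and masses are not known exactly. Their poses are not given: they have to be found in the camera images.
- unit: White curing unit, fixed, 150 (x) x 260 (y) x 92 mm with the hood shut. Origin: centre of its underside, on the table; +x to its hinge side (away from the robot, give or take its yaw), -x to its front, y to its left seen from the robot. Lower part: an open tray 62 mm high, walls 8 mm. A staple 12 mm wide juts from the front at y = -65, z = 53, to x = -90 mm; a spring strut on its left side reaches y = 145 mm.
- hood (a joint): Hood angle (rad) about an axis along unit y: 0 shut, grows as the front edge rises, stop at 1.75. White cover with a clear window, 28 mm high, 0.35 kg, front face at unit x = -77 mm when shut. Below about 1.15 rad spring and weight pull it shut; above it the spring swings it open to the stop and keeps it there. Needs about 5 N up at the handle. With the hasp on the staple it lifts hardly 0.05 rad.
- hood_handle (a point): Middle of the hood's black round bar handle: 12 mm thick, 90 mm long along unit y, held 40 mm ahead of the hood's front face by two 8 mm posts 82 mm apart (34 mm clear between bar and face). At unit (-117, 55, 78) mm when shut; hood frame (-192, 55, 14) mm from point hood_hinge, so it ends high above the hinge. Axes turn with the hood and equal the unit's when shut.
- hood_hinge (a point): Point on the hood's hinge axis, mid-width, at unit (75, 0, 64) mm. Axes turn with the hood; y is the hinge axis.
- hasp (a joint): Angle (rad) of the hasp about its own hinge along y on the hood's front: near 0 hanging down with its slot over the staple, 1.57 sticking out level to the front, stop at 2.6. Stiff hinge, stays where it is left. Off the staple beyond about 0.35.
- hasp_hinge (a point): Point on the hasp's hinge axis at its mid-width, at unit (-81, -65, 82) mm when the hood is shut; hasp frame origin. Axes turn with the hasp and equal the unit's at angle 0.
- hasp_grip (a point): Middle of the red grip bar of the hasp, at hasp frame (-42, 0, -10) mm from point hasp_hinge, so at unit (-123, -65, 72) mm when hanging. The hasp is a steel plate 48 mm long, 4 mm thick, 34 mm wide (60 at its free end) with a slot 18 mm wide; the bar is 10 mm thick, 60 mm long along y, carried by two 6 mm posts 54 mm apart that slant out and up from the plate's free end (35 mm clear to the plate).
- tray (a point): Centre of the tray's aluminium floor, at unit (0, 0, 22) mm, axes as the unit's. The inner space is 134 (x) x 244 (y) mm with walls 40 mm above this floor; free apart from the teal stand.
- stand: Magenta nail stand to be loaded, 30 g: boat-shaped foot 54 x 26 x 7 mm, round post 14 mm in diameter up to 50 mm, pale nail tip 12 x 9 x 5 mm on top, 55 mm tall. Origin: centre of the underside, x along the foot, z up. It stands upright on the table to the left or right of the unit.
- done_stand: Teal nail stand of the same shape, standing on the tray inside the unit under the hood, to be left alone. Origin: centre of the underside.
- jar: Black gel jar with a metal lid, 40 mm in diameter, 36 mm tall, loose, beside the unit. Origin: centre of the underside. Leave alone.
- polish: Pink polish bottle with black cap, 30 mm in diameter, 75 mm tall, loose, beside the unit. Origin: centre of the underside. Leave alone.
- cleanser: Pale blue cleanser bottle with white cap, 42 mm in diameter, 120 mm tall, loose, beside the unit. Origin: centre of the underside. Leave alone.
Things that resemble listed ones, but are neither listed nor needed, are in the scene too. Leave any orange look-alike of the stand alone.

How it is judged (in metres and radians):
On the way, in this order (a step that is already met when the one before it is completed fails the run):
1. the hasp is off its staple and swung up to level or beyond while the hood is still shut (value of joint hasp above 1.4 rad and value of joint hood below 0.1 rad), for 0.1 s.
2. the hood is fully open past its over-centre point and stays there untouched (value of joint hood above 1.65 rad and contact force between hood and the fingers below 0.1 N and contact force between hood and the arm below 0.1 N), for 0.3 s.
At the end, for the whole second after the job is handed in: The hood rests open by itself (past 1.65 rad); the magenta stand is released, still and upright (within 0.1 rad) on the tray floor inside the unit (18 to 27 mm above the table, within 60 mm front-to-back and 115 mm sideways of its centre); the other things stand where they were (value of joint hood above 1.65 rad and x of stand in the frame of unit between -0.06 and 0.06 m and y of stand in the frame of unit between -0.115 and 0.115 m and z of stand in the frame of unit between 0.018 and 0.027 m and angle between stand's own z axis and vertical below 0.1 rad and linear speed of stand below 0.02 m/s and velocity of joint hood below 0.1 rad/s); the robot touches nothing.
It fails at once if the teal stand shifted by more than 25 mm or tipped by more than 0.3 rad (distance of done_stand from where it was at the start of the episode above 0.025 m or angle between done_stand's own z axis and vertical above 0.3 rad).
It fails at once if the gel jar shifted by more than 25 mm or tipped by more than 0.3 rad (distance of jar from where it was at the start of the episode above 0.025 m or angle between jar's own z axis and vertical above 0.3 rad).
It fails at once if the polish bottle shifted by more than 25 mm or tipped by more than 0.3 rad (distance of polish from where it was at the start of the episode above 0.025 m or angle between polish's own z axis and vertical above 0.3 rad).
It fails at once if the cleanser bottle shifted by more than 25 mm or tipped by more than 0.3 rad (distance of cleanser from where it was at the start of the episode above 0.025 m or angle between cleanser's own z axis and vertical above 0.3 rad).
It also fails if it takes over 64 s, if anything falls off the work surface, if the arm or the gripper's body presses on something with over 40 N, if the wrist force passes 120 N, or if a joint passes its speed limit or range.

## Working session

There is one attempt and no reset: what is moved stays moved. The work goes in short steps, Python scripts to look and compute and a tool call to move; the robot and the scene stay as the last step left them, time stands still between calls to the robot, and variables do not carry over. Pictures are saved under pics/ and viewed, and the job is handed in when it is done.

Besides the shell and the picture viewer there is one more tool, called after "Call:" as name(argument=value, ...) on one line, values as JSON. servo_tool: Moves the arm, as the interface text tells. Its arguments: {"type":"object","properties":{"angular":{"type":"array","items":{"type":"array","items":{"type":"number"}}},"slide":{"type":"array","items":{"type":"array","items":{"type":"number"}}},"grip":{"type":"array","items":{"type":"number"}}},"required":["angular","slide","grip"]}

```bash
ls; mkdir -p pics; python3 - <<'E'
from plant import bot
import cv2,numpy as np
for n in("side","top"):
    c=bot.capture(n); cv2.imwrite(f"pics/{n}0.png",c["img"]); np.savez(f"{n}0.npz",**c)
    print(n,c["fov_y"],c["cx"],c["cy"],c["dist"],c["R"],c["t"])
print(bot.get_obs())
E
```

```text
pics
side 53.202200520449026 317.69084866462714 206.5045108776525 [-0.08548094  0.          0.          0.          0.        ] [[-0.99494388 -0.10022785  0.00640686]
 [-0.05916487  0.53338072 -0.8438036 ]
 [ 0.08115532 -0.8399163  -0.53661385]] [538.53114498  57.33605935 818.97656796]
top 57.87799075117466 321.12810735405094 201.9440023159809 [-0.0738175  0.         0.         0.         0.       ] [[-0.02005491 -0.99976791  0.00786931]
 [-0.99504543  0.01919234 -0.09755121]
 [ 0.09737754 -0.0097867  -0.99519939]] [ 70.03386161 565.39869082 767.4197219 ]
{'time': 0.1, 'joint_positions': array([ 9.65974309e-01,  3.42670201e-01,  1.52490685e+00, -1.31397718e-05,
        1.27542901e+00, -1.45962055e-01]), 'dq': array([-0.00099445, -0.00015961, -0.00116042,  0.0014235 , -0.00065869,
        0.00056117]), 'tau': array([ 7.57335947e-04, -4.32004023e+01, -2.44693297e+01,  7.18284189e-02,
        5.25522628e-02, -2.96268695e-05]), 'tool_pos': array([232.29161294, 470.40534238, 226.11068013]), 'tcp_rot': array([-3.14019245e+00, -1.93139644e-04,  2.68273639e+00]), 'contact_force': array([0.43155877, 0.5601948 , 0.9825178 ]), 'moment': array([-0.03598274,  0.02765353,  0.00021515]), 'grip_width': 92.28171164059768}
```

View pics/side0.png

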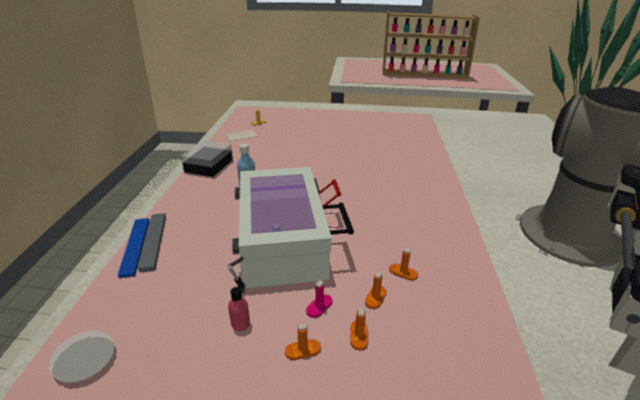

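View pics/top0.png

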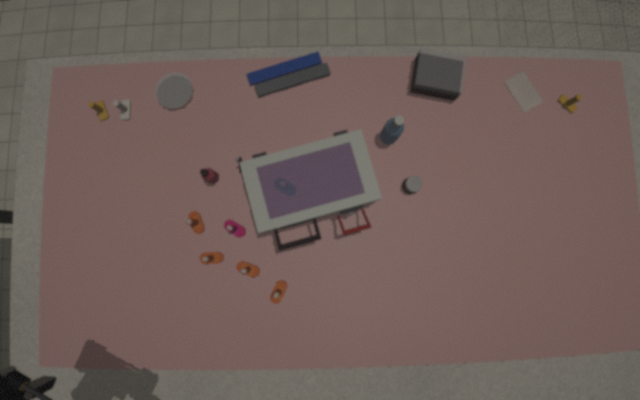

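The side view shows the unit at about (285,225), the red hasp grip at (330,190), the black handle at (338,220), and magenta at (320,298) close to the unit's left side. Top view: unit centre about (310,180), magenta (235,228), four orange look-alikes around it. Next I'll measure.

```bash
cat > h.py <<'E'
import numpy as np,cv2
def K(c):
    f=200/np.tan(np.radians(float(c["fov_y"]))/2); return np.array([[f,0,float(c["cx"])],[0,f,float(c["cy"])],[0,0,1]])
def world(c):
    k=K(c); u,v=np.meshgrid(np.arange(640.),np.arange(400.))
    p=cv2.undistortPoints(np.stack([u,v],-1).reshape(-1,1,2),k,np.array(c["dist"])).reshape(400,640,2)
    z=np.array(c["range_z"],float); P=np.dstack([p[...,0]*z,p[...,1]*z,z])
    W=(P-np.array(c["t"]).reshape(3))@np.array(c["R"]); W[z==0]=np.nan; return W
def proj(c,X):
    r,_=cv2.Rodrigues(np.array(c["R"])); q,_=cv2.projectPoints(np.array(X,float).reshape(-1,1,3),r,np.array(c["t"]).reshape(3,1),K(c),np.array(c["dist"])); return q.reshape(-1,2)
def crop(c,fn,u0,u1,v0,v1,s=4,g=1.0):
    i=np.clip(c["img"][v0:v1,u0:u1].astype(float)*g,0,255).astype(np.uint8)
    cv2.imwrite(fn,cv2.resize(i,None,fx=s,fy=s,interpolation=cv2.INTER_CUBIC))
E
python3 - <<'E'
from h import *
c=dict(np.load("top0.npz")); W=world(c); img=c["img"]; hsv=cv2.cvtColor(img,cv2.COLOR_BGR2HSV)
crop(c,"pics/topc.png",180,440,100,300,3,1.8)
s=dict(np.load("side0.npz")); Ws=world(s)
crop(s,"pics/sidec.png",170,440,130,370,2.9,1.2)
z=W[...,2]; reg=np.zeros((400,640),bool); reg[110:250,220:400]=1
m=reg&(z>80)&(z<105)&(hsv[...,1]<60)&(hsv[...,2]>90)
p=W[m]; print(len(p),np.median(p[:,2]))
r=cv2.minAreaRect(p[:,:2].astype(np.float32)); print("hood top",r)
def st(n,m,W):
    p=W[m&~np.isnan(W[...,2])]; 
    print(n,len(p),p.mean(0).round(1),p.min(0).round(1),p.max(0).round(1)); return p
H,S,V=[hsv[...,i].astype(int) for i in range(3)]
mg=(H>155)&(H<172)&(S>150); mg[:,:215]=0; mg[:,260:]=0; p=st("magenta",mg,W)
low=p[p[:,2]<20]; print(cv2.minAreaRect(low[:,:2].astype(np.float32)))
red=((H<6)|(H>174))&(S>150)&reg; red[:,:325]=0; st("red",red,W)
h2=cv2.cvtColor(s["img"],cv2.COLOR_BGR2HSV).astype(int)
mg=(h2[...,0]>155)&(h2[...,0]<172)&(h2[...,1]>150); mg[:280]=0;mg[:,:300]=0; p=st("mag side",mg,Ws)
low=p[p[:,2]<12];print(cv2.minAreaRect(low[:,:2].astype(np.float32)));hi=p[p[:,2]>25];print("post",hi.mean(0),hi.max(0),hi.min(0))
for u,v in [(209,176),(412,185),(392,130),(285,187),(240,165)]:
    print(u,v,W[v-3:v+4:3,u-3:u+4:3].reshape(-1,3).round(0).tolist()[::4])
E
```

```text
4746 90.95180722917158
hood top ((584.5869750976562, 75.27314758300781), (194.25390625, 261.4239807128906), 14.601902961730957)
magenta 114 [513.  250.2   7.6] [497.8 235.    2.6] [529.7 275.8  48. ]
((515.039794921875, 253.3649139404297), (46.459144592285156, 20.81982421875), 44.43256378173828)
red 14 [503.3  -6.   77. ] [499.  -35.9  75.1] [510.4  11.7  78.9]
mag side 442 [512.7 262.3  15.8] [304.3 231.9   0.4] [533.  538.5 330.9]
((513.2508544921875, 256.2587890625), (54.69113540649414, 25.837934494018555), 60.06319808959961)
post [510.40172198 264.26163688  41.83737908] [519.785221   538.52089658 330.89510537] [304.34487553 255.58310982  25.19951523]
209 176 [[628.0, 300.0, 73.0], [625.0, 300.0, 51.0], [620.0, 297.0, 40.0]]
412 185 [[607.0, -136.0, 33.0], [600.0, -142.0, 35.0], [593.0, -149.0, 32.0]]
392 130 [[717.0, -86.0, 83.0], [710.0, -92.0, 84.0], [704.0, -99.0, 81.0]]
285 187 [[599.0, 139.0, 88.0], [592.0, 132.0, 90.0], [586.0, 126.0, 89.0]]
240 165 [[666.0, 251.0, -2.0], [640.0, 224.0, 91.0], [633.0, 218.0, 91.0]]
```

```bash
ls pics; python3 -c "
import plant;print([x for x in dir(plant.bot) if x[0]!='_'])"
```

```text
side0.png
sidec.png
top0.png
topc.png
['Unreachable', 'capture', 'close_job', 'get_obs', 'grasp_offset']
```

View pics/topc.png

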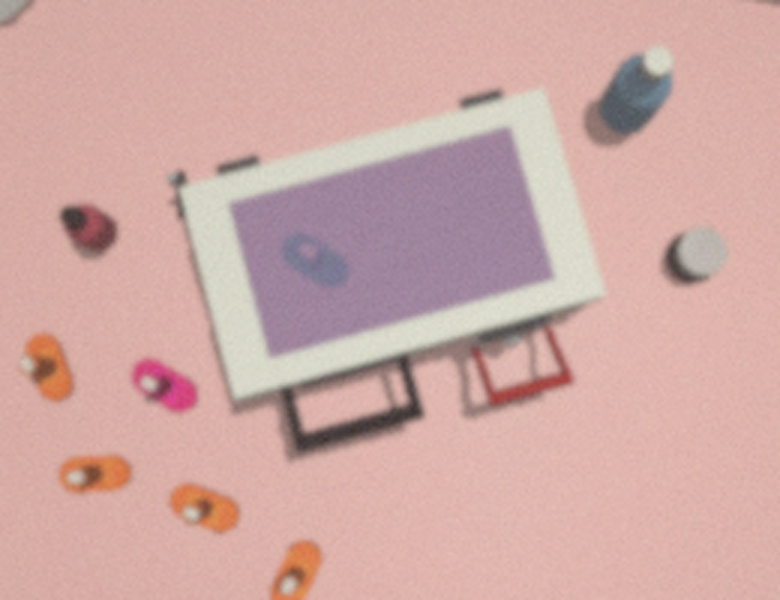

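View pics/sidec.png

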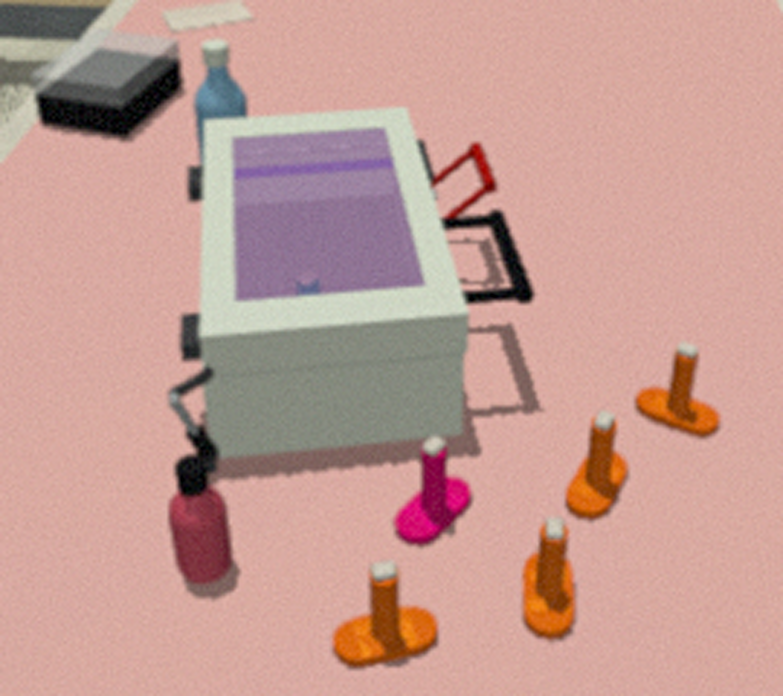

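```bash
cat >> h.py <<'E'
def ray(c,uv,z):
    p=cv2.undistortPoints(np.array(uv,float).reshape(-1,1,2),K(c),np.array(c["dist"])).reshape(-1,2)
    R=np.array(c["R"]);t=np.array(c["t"]).reshape(3);C=-R.T@t
    d=np.c_[p,np.ones(len(p))]@R; s=(z-C[2])/d[:,2]; return C+s[:,None]*d
E
python3 - <<'E'
from h import *
T=dict(np.load("top0.npz"));S=dict(np.load("side0.npz"))
t=np.array([(178,187),(543,90),(605,295),(235,400)])/3+[180,100]
s=np.array([(202,338),(203,120),(408,108),(467,312)])/2.9+[170,130]
for c,q in((T,t),(S,s)):
    P=ray(c,q,92)[:,:2]; print(P.round(1).tolist())
    d=P[0]-P[1]; e=P[3]-P[2]; print("len",np.linalg.norm(d),np.linalg.norm(e),np.linalg.norm(P[0]-P[3]),"yaw",np.degrees(np.arctan2(-d[0],d[1])),np.degrees(np.arctan2(-e[0],e[1])),"front mid",(P[2]+P[3])/2,"ctr",P.mean(0))
# refine side via depth points in white mask
for n,c in(("T",T),("S",S)):
    W=world(c); h=cv2.cvtColor(c["img"],cv2.COLOR_BGR2HSV)
    m=(W[...,2]>86)&(W[...,2]<98)&(W[...,0]>480)&(W[...,0]<720)&(W[...,1]>-90)&(W[...,1]<240)
    m=cv2.morphologyEx(m.astype(np.uint8),cv2.MORPH_OPEN,np.ones((7,7)))
    p=W[m>0]; r=cv2.minAreaRect(p[:,:2].astype(np.float32)); print(n,len(p),r,p[:,2].mean())
# stand tip
for c,q in((S,(433/2.9+170,441/2.9+130)),(T,(152/3+180,384/3+100))): print("tip",ray(c,[q],54))
# handle bar (top px), hasp bar
print("handle ends",ray(T,np.array([(297,443),(420,411)])/3+[180,100],78))
print("hasp ends",ray(T,np.array([(491,400),(571,379)])/3+[180,100],72))
print("teal foot",ray(T,np.array([(290,240),(345,281)])/3+[180,100],29))
E
```

```text
[[645.0, 225.2], [708.2, -25.9], [565.3, -63.3], [499.6, 186.6]]
len 258.9345283071836 258.37753187468 150.41823052501528 yaw 14.134128269669059 14.739310129926578 front mid [532.45940007  61.65535394] ctr [604.52258924  80.65275645]
[[643.1, 228.3], [710.4, -23.3], [563.1, -59.0], [500.9, 188.8]]
len 260.51729208448575 255.48108221936076 147.56204743106187 yaw 14.979894664496246 14.071398124726043 front mid [532.00327865  64.85843362] ctr [604.38960975  83.67489403]
T 9030 ((606.2440795898438, 80.89759826660156), (149.008056640625, 261.58843994140625), 14.455995559692383) 90.77224733496483
S 6211 ((605.5742797851562, 82.29058837890625), (152.15768432617188, 264.7818298339844), 14.197450637817383) 91.5261073272068
tip [[513.43268859 254.69610618  54.        ]]
tip [[512.39308167 251.5532118   54.        ]]
handle ends [[469.93886065 146.9453038   78.        ]
 [489.96349731  63.13591697  78.        ]]
hasp ends [[496.49291276  14.2506101   72.        ]
 [509.73557316 -41.25902307  72.        ]]
teal foot [[617.04714485 156.03984219  29.        ]
 [585.88595708 115.95125051  29.        ]]
```

```bash
cat >> h.py <<'E'
from scipy.spatial.transform import Rotation as Ro
U0=np.array([606.5,81.,0]); YAW=14.4
RU=Ro.from_euler("z",YAW,degrees=True)
def uw(p): return U0+RU.apply(np.array(p,float))
def wu(p): return RU.inv().apply(np.array(p,float)-U0)
def tool(jaw,tilt=0):
    # jaw: world dir of tool y (deg, either sign); tilt>0: rotation about unit y
    return Ro.from_rotvec(RU.apply([0,1,0])*np.radians(tilt))*Ro.from_euler("z",jaw+90,degrees=True)*Ro.from_euler("x",180,degrees=True)
def cur(o): return np.array(o["tool_pos"]),Ro.from_euler("xyz",o["tcp_rot"])
def move(o,tcp,R=None):
    p,r=cur(o); d=np.array(tcp)-p
    a=(R*r.inv()).as_rotvec(degrees=True) if R is not None else np.zeros(3)
    print("slide",d.round(1).tolist(),"ang",a.round(1).tolist())
E
python3 - <<'E'
from h import *
from plant import bot
o=bot.get_obs()
for j in(14.4,194.4): move(o,uw([-123,-65,72-15+60]),tool(j))
hg=np.array([-81,-65,82])
b0=uw([-123,-65,72])
for th in np.arange(0,1.81,.1):
    b=uw(hg+[-42*np.cos(th)-10*np.sin(th),0,42*np.sin(th)-10*np.cos(th)]); print(round(th,1),(b-b0).round(1).tolist())
E
```

```text
slide [271.2, -483.0, -109.1] ang [0.0, -0.1, -49.3]
slide [271.2, -483.0, -109.1] ang [0.1, 0.1, 130.7]
0.0 [0.0, 0.0, 0.0]
0.1 [-0.8, -0.2, 4.2]
0.2 [-1.1, -0.3, 8.5]
0.3 [-1.0, -0.3, 12.9]
0.4 [-0.6, -0.1, 17.1]
0.5 [0.3, 0.1, 21.4]
0.6 [1.6, 0.4, 25.5]
0.7 [3.3, 0.9, 29.4]
0.8 [5.4, 1.4, 33.2]
0.9 [7.8, 2.0, 36.7]
1.0 [10.6, 2.7, 39.9]
1.1 [13.6, 3.5, 42.9]
1.2 [16.9, 4.3, 45.5]
1.3 [20.5, 5.3, 47.8]
1.4 [24.2, 6.2, 49.7]
1.5 [28.1, 7.2, 51.2]
1.6 [32.2, 8.3, 52.3]
1.7 [36.3, 9.3, 52.9]
1.8 [40.5, 10.4, 53.2]
```

Call:
servo_tool(angular=[[0,0,-7],[0,0,-14],[0,0,-21],[0,0,-28],[0,0,-35],[0,0,-42],[0,0,-49.3],[0,0,-49.3],[0,0,-49.3],[0,0,-49.3]], slide=[[20,-35,0],[40,-70,0],[60,-105,0],[80,-140,0],[100,-175,0],[120,-210,0],[140,-245,0],[160,-280,0],[180,-315,0],[200,-350,0]], grip=[1,1,0.5,0,-0.3,-0.48,-0.48,-0.48,-0.48,-0.48])

```text
time: 0.93
tool_pos: [432.9, 118.8, 226.6]
tcp_rot: [-3.141, -0.0, 1.822]
contact_force: [0.6, -0.0, -0.4]
grip_width: 43.2
```

Call:
servo_tool(angular=[[0,0,0],[0,0,0],[0,0,0],[0,0,0],[0,0,0],[0,0,0],[0,0,0]], slide=[[20,-35,-15],[40,-70,-35],[60,-105,-60],[71,-133,-85],[71,-133,-108],[71,-133,-108],[71,-133,-108]], grip=[-0.48,-0.48,-0.48,-0.48,-0.48,-0.48,-0.48])

```text
time: 1.52
tool_pos: [502.2, -12.2, 117.7]
tcp_rot: [-3.138, -0.002, 1.821]
contact_force: [0.1, 0.4, 0.6]
grip_width: 24.2
```

```bash
python3 - <<'E'
from h import *
from plant import bot
o=bot.get_obs(); print(o["time"],o["joint_positions"].round(2),o["contact_force"].round(1),o["grip_width"])
move(o,uw([-123,-65,72-15]),tool(14.4))
c=bot.capture("top"); crop(c,"pics/t1.png",240,440,130,280,4,1.8)
s=bot.capture("side"); crop(s,"pics/s1.png",200,480,80,300,2.8,1.2)
E
```

```text
1.5167 [-0.18  0.42  1.73  0.    0.99 -0.43] [0.1 0.4 0.6] 24.187320855209524
slide [1.3, -0.4, -60.7] ang [-0.1, -0.2, 0.1]
```

View pics/t1.png

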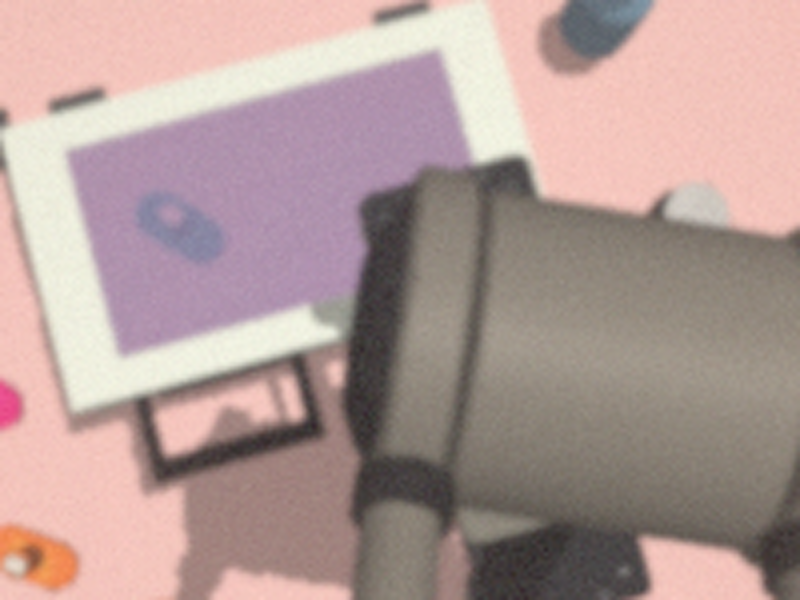

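View pics/s1.png

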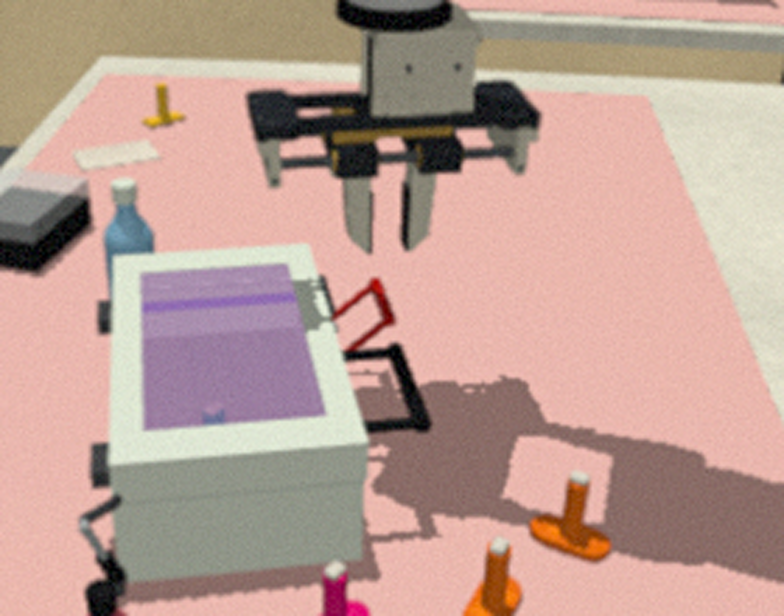

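The fingers (gap at (388,250)) are above the red bar at (385,300), so I'll descend and grip.

Call:
servo_tool(angular=[[0,0,0],[0,0,0],[0,0,0],[0,0,0]], slide=[[1,0,-20],[1,0,-40],[1,0,-60],[1,0,-60]], grip=[-0.48,-0.48,-0.48,-0.48])

```text
time: 1.95
tool_pos: [503.2, -10.8, 57.8]
tcp_rot: [-3.139, -0.001, 1.824]
contact_force: [-1.3, 0.4, 0.4]
grip_width: 23.7
```

Call:
servo_tool(angular=[[0,0,0],[0,0,0],[0,0,0],[0,0,0],[0,0,0]], slide=[[0,0,0],[0,0,0],[0,0,0],[0,0,0],[0,0,0]], grip=[-1,-1,-1,-1,-1])

```text
time: 2.37
tool_pos: [504.9, -12.1, 59.8]
tcp_rot: [3.14, 0.0, 1.822]
contact_force: [-1.3, 1.0, 2.2]
grip_width: 9.0
```

```bash
python3 - <<'E'
from h import *
from plant import bot
s=bot.capture("side"); crop(s,"pics/s2.png",250,400,120,250,4,1.3)
E
```

```text
(no output)
```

View pics/s2.png

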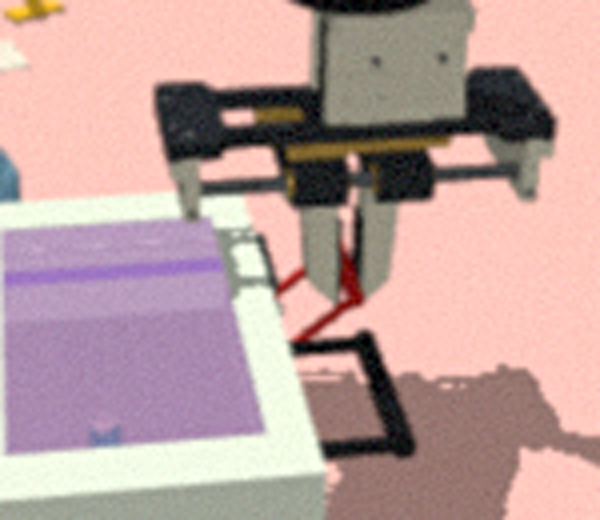

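The bar is gripped (9 mm) with the fingertips at (335,300). Now the arc.

Call:
servo_tool(angular=[[0,0,0],[0,0,0],[0,0,0],[0,0,0],[0,0,0],[0,0,0],[0,0,0],[0,0,0],[0,0,0]], slide=[[-0.8,-0.2,4.2],[-1.1,-0.3,8.5],[-1,-0.3,13],[-0.6,-0.1,17],[0.3,0.1,21.4],[1.6,0.4,25.5],[3.3,0.9,29.4],[5.4,1.4,33.2],[5.4,1.4,33.2]], grip=[-1,-1,-1,-1,-1,-1,-1,-1,-1])

```text
time: 3.17
tool_pos: [508.6, -11.1, 92.5]
tcp_rot: [-3.138, -0.0, 1.823]
contact_force: [-6.4, -2.6, 1.8]
grip_width: 8.9
```

```bash
python3 - <<'E'
from h import *
from plant import bot
o=bot.get_obs(); print(o["contact_force"],o["grip_width"])
s=bot.capture("side"); crop(s,"pics/s3.png",250,400,120,250,4,1.3)
E
```

```text
[-6.41892914 -2.60927463  1.81752229] 8.9230304835195
```

View pics/s3.png

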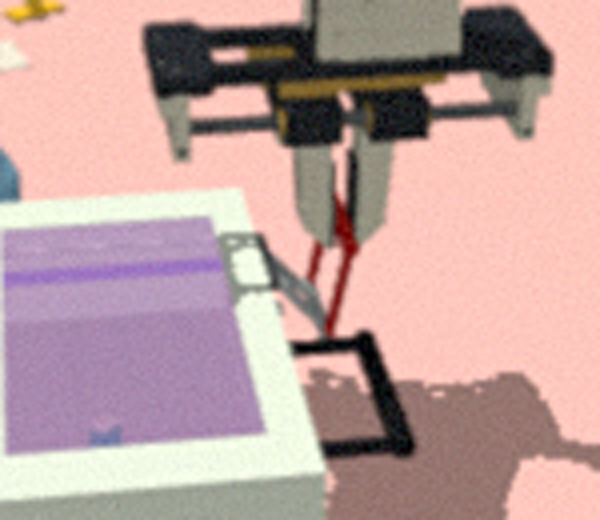

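Works: the plate is swung out about 0.8 rad. I'll continue to about 1.75.

Call:
servo_tool(angular=[[0,0,0],[0,0,0],[0,0,0],[0,0,0],[0,0,0],[0,0,0],[0,0,0],[0,0,0],[0,0,0],[0,0,0]], slide=[[2.4,0.6,3.5],[5.2,1.3,6.7],[8.2,2.1,9.7],[11.5,2.9,12.3],[15,3.9,14.6],[18.8,4.8,16.5],[22.7,5.8,18],[26.8,6.9,19.1],[31,8,19.7],[35,9,20]], grip=[-1,-1,-1,-1,-1,-1,-1,-1,-1,-1])

```text
time: 4.05
tool_pos: [544.7, -1.9, 114.0]
tcp_rot: [3.141, 0.0, 1.822]
contact_force: [-6.3, 0.1, 7.0]
grip_width: 9.0
```

```bash
python3 - <<'E'
from h import *
from plant import bot
o=bot.get_obs(); print(o["contact_force"],o["grip_width"])
s=bot.capture("side"); crop(s,"pics/s4.png",250,400,120,250,4,1.3)
E
```

```text
[-6.27415175  0.05366345  6.99550672] 9.005236442065305
```

View pics/s4.png

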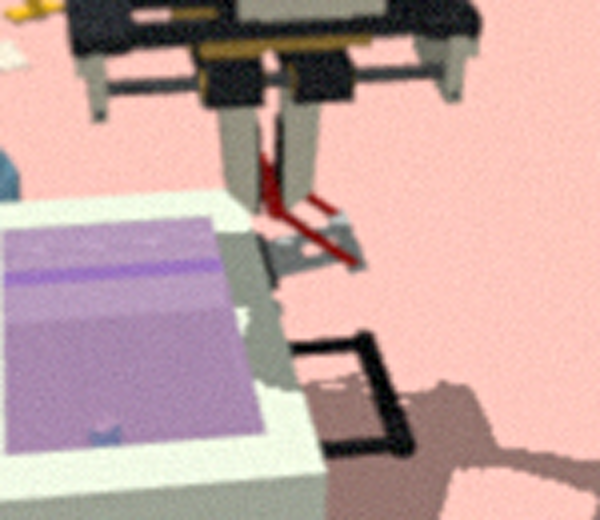

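The plate is now level, from (275,265) to (360,265). Release, rise and go above the handle.

Call:
servo_tool(angular=[[0,0,0],[0,0,0],[0,0,0],[0,0,0],[0,0,0],[0,0,0]], slide=[[0,0,0],[0,0,0],[0,0,0],[0,0,20],[0,0,50],[0,0,50]], grip=[-0.7,-0.45,-0.45,-0.45,-0.45,-0.45])

```text
time: 4.6
tool_pos: [547.8, -2.2, 167.0]
tcp_rot: [3.133, 0.003, 1.822]
contact_force: [1.6, 0.3, 0.6]
grip_width: 24.9
```

```bash
python3 - <<'E'
from h import *
from plant import bot
o=bot.get_obs(); print(o["contact_force"],o["grip_width"],o["joint_positions"])
move(o,uw([-117,55,78-15+50]),tool(14.4))
s=bot.capture("side"); crop(s,"pics/s5.png",250,400,120,250,4,1.3); W=world(s); 
h=cv2.cvtColor(s["img"],cv2.COLOR_BGR2HSV).astype(int)
m=((h[...,0]<6)|(h[...,0]>174))&(h[...,1]>150)&(W[...,0]<600)&(W[...,1]<40)&(W[...,1]>-80)&(W[...,2]>50)
p=wu(W[m]); print(len(p)); print(p[p[:,2].argsort()][::12].round(0).tolist())
E
```

```text
[1.63712699 0.27711846 0.62776286] 24.885927453934556 [-1.44070470e-01  4.32249921e-01  1.55934903e+00  1.42907696e-04
  1.14098415e+00 -3.95642198e-01]
slide [-68.3, 107.4, -54.0] ang [0.1, 0.5, -0.0]
128
[[-117.0, -35.0, 95.0], [-109.0, -36.0, 100.0], [-106.0, -88.0, 104.0], [-103.0, -35.0, 110.0], [-93.0, -88.0, 114.0], [-89.0, -35.0, 119.0], [-81.0, -33.0, 125.0], [-76.0, -71.0, 129.0], [-77.0, -88.0, 129.0], [-80.0, -68.0, 130.0], [-78.0, -79.0, 131.0]]
```

View pics/s5.png

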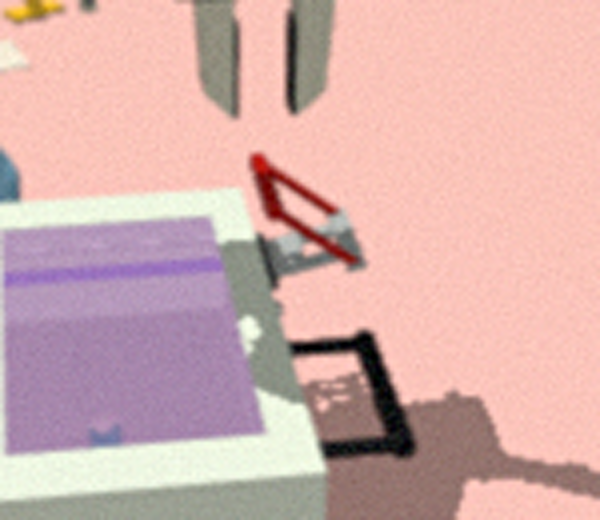

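The hasp stays up at about 1.8 rad with the hood shut. Now the handle.

Call:
servo_tool(angular=[[0,0,0],[0,0,0],[0,0,0],[0,0,0],[0,0,0],[0,0,0],[0,0,0],[0,0,0]], slide=[[-20,35,0],[-45,70,0],[-68,107,-10],[-68,107,-40],[-68,107,-75],[-68,107,-104],[-68,107,-104],[-68,107,-104]], grip=[-0.42,-0.42,-0.42,-0.42,-0.42,-0.42,-0.42,-0.42])

```text
time: 5.32
tool_pos: [475.9, 105.1, 56.9]
tcp_rot: [-3.138, -0.001, 1.822]
contact_force: [0.1, -1.0, 0.5]
grip_width: 26.6
```

Call:
servo_tool(angular=[[0,0,0],[0,0,0],[0,0,0],[0,0,0],[0,0,0]], slide=[[0,0,0],[0,0,0],[0,0,0],[0,0,0],[0,0,0]], grip=[-1,-1,-1,-1,-1])

```text
time: 5.73
tool_pos: [480.9, 105.6, 60.0]
tcp_rot: [3.132, 0.001, 1.822]
contact_force: [8.6, 3.8, -5.7]
grip_width: 11.1
```

```bash
python3 - <<'E'
from h import *
from plant import bot
o=bot.get_obs(); print(o["contact_force"],o["grip_width"],wu(o["tool_pos"]))
s=bot.capture("side"); crop(s,"pics/s6.png",220,420,120,280,4,1.3)
p0=uw([-117,55,78])
for f in np.arange(0,1.76,.05):
    p=uw(np.array([75,55,64])+[-192*np.cos(f)+14*np.sin(f),0,192*np.sin(f)+14*np.cos(f)]); print(round(f,2),(p-p0).round(1).tolist())
E
```

```text
[ 8.59389425  3.76124714 -5.67861545] 11.086243031243466 [-115.56833634   55.1040955    60.01804518]
0.0 [0.0, 0.0, 0.0]
0.05 [0.9, 0.2, 9.6]
0.1 [2.3, 0.6, 19.1]
0.15 [4.1, 1.1, 28.5]
0.2 [6.4, 1.6, 37.9]
0.25 [9.1, 2.3, 47.1]
0.3 [12.3, 3.2, 56.1]
0.35 [15.9, 4.1, 65.0]
0.4 [20.0, 5.1, 73.7]
0.45 [24.4, 6.3, 82.1]
0.5 [29.3, 7.5, 90.3]
0.55 [34.5, 8.9, 98.3]
0.6 [40.1, 10.3, 106.0]
0.65 [46.1, 11.8, 113.3]
0.7 [52.5, 13.5, 120.4]
0.75 [59.1, 15.2, 127.1]
0.8 [66.1, 17.0, 133.5]
0.85 [73.4, 18.9, 139.5]
0.9 [81.0, 20.8, 145.1]
0.95 [88.8, 22.8, 150.3]
1.0 [96.9, 24.9, 155.1]
1.05 [105.2, 27.0, 159.5]
1.1 [113.7, 29.2, 163.5]
1.15 [122.4, 31.4, 167.0]
1.2 [131.2, 33.7, 170.0]
1.25 [140.2, 36.0, 172.6]
1.3 [149.3, 38.3, 174.7]
1.35 [158.5, 40.7, 176.4]
1.4 [167.7, 43.1, 177.6]
1.45 [177.0, 45.5, 178.3]
1.5 [186.3, 47.8, 178.5]
1.55 [195.7, 50.2, 178.2]
1.6 [205.0, 52.6, 177.5]
1.65 [214.2, 55.0, 176.3]
1.7 [223.4, 57.4, 174.6]
1.75 [232.5, 59.7, 172.4]
```

View pics/s6.png

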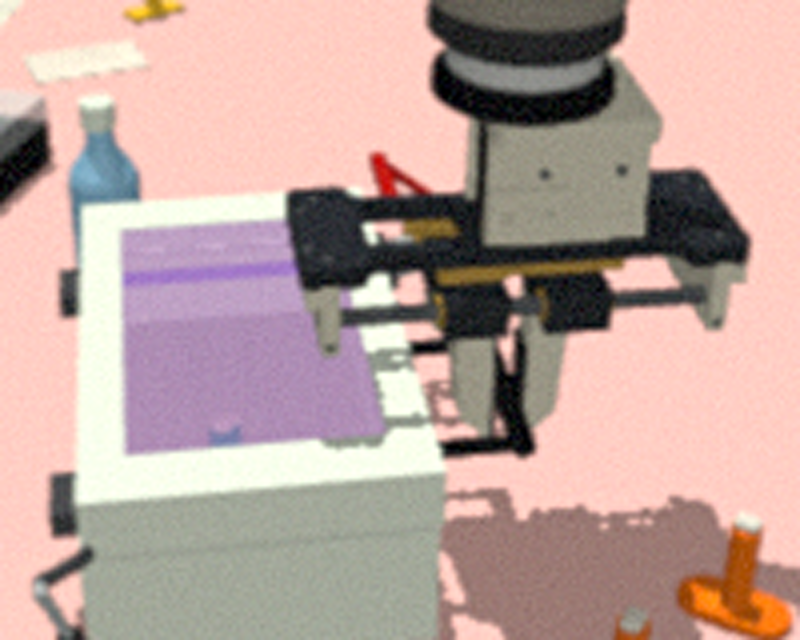

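Bar gripped (11.1 mm), fingertips at (495,430). Now the lift arc.

Call:
servo_tool(angular=[[0,0,0],[0,0,0],[0,0,0],[0,0,0],[0,0,0],[0,0,0],[0,0,0],[0,0,0],[0,0,0],[0,0,0]], slide=[[0.9,0.2,9.6],[2.3,0.6,19],[4,1,28.5],[6.4,1.6,38],[9,2.3,47],[12.3,3.2,56],[16,4,65],[20,5,73.7],[24.4,6.3,82],[29.3,7.5,90.3]], grip=[-1,-1,-1,-1,-1,-1,-1,-1,-1,-1])

```text
time: 6.62
tool_pos: [508.7, 112.6, 149.6]
tcp_rot: [3.136, 0.001, 1.822]
contact_force: [10.2, 1.6, -13.0]
grip_width: 11.1
```

```bash
python3 - <<'E'
from h import *
from plant import bot
o=bot.get_obs(); print(o["contact_force"],o["grip_width"],wu(o["tool_pos"]))
s=bot.capture("side"); crop(s,"pics/s7.png",180,440,80,280,3,1.3)
E
```

```text
[ 10.16689335   1.57431233 -12.96635744] 11.107917396648519 [-86.87121906  54.98131539 149.57036617]
```

View pics/s7.png

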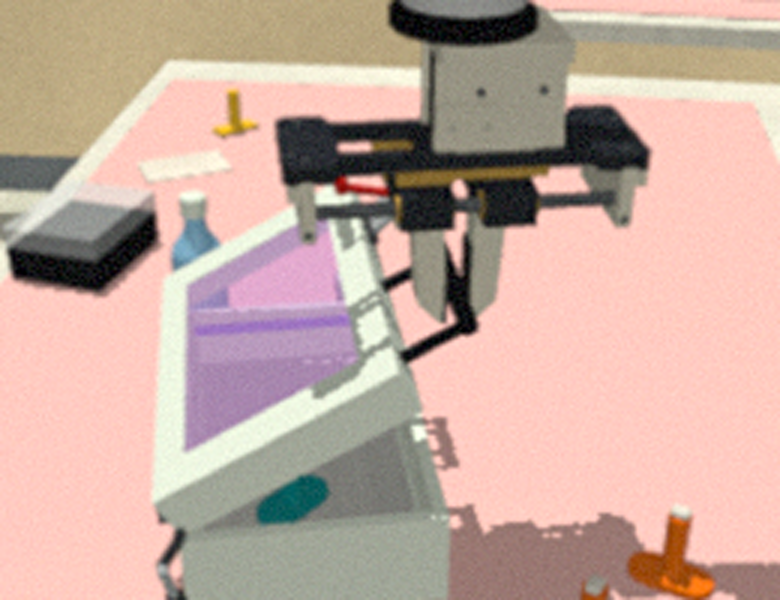

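Opening nicely (about 0.5 rad), and the teal foot is visible at (293,498). Continue.

Call:
servo_tool(angular=[[0,0,0],[0,0,0],[0,0,0],[0,0,0],[0,0,0],[0,0,0],[0,0,0],[0,0,0],[0,0,0],[0,0,0]], slide=[[5.2,1.4,8],[10.8,2.8,15.7],[16.8,4.3,23],[23.2,6,30.1],[29.8,7.7,36.8],[36.8,9.5,43.2],[44.1,11.4,49.2],[51.7,13.3,54.8],[59.5,15.3,60],[67.6,17.4,64.8]], grip=[-1,-1,-1,-1,-1,-1,-1,-1,-1,-1])

```text
time: 7.5
tool_pos: [572.4, 129.1, 215.6]
tcp_rot: [-3.14, 0.001, 1.822]
contact_force: [-8.6, -3.0, 8.0]
grip_width: 10.4
```

Call:
servo_tool(angular=[[0,0,0],[0,0,0],[0,0,0],[0,0,0],[0,0,0],[0,0,0],[0,0,0]], slide=[[8.3,2.1,4.4],[16.8,4.3,8.4],[25.5,6.5,11.9],[34.3,8.8,14.9],[43.3,11.1,17.5],[52.4,13.4,19.6],[61.6,15.8,21.3]], grip=[-1,-1,-1,-1,-1,-1,-1])

```text
time: 8.08
tool_pos: [635.8, 145.4, 237.2]
tcp_rot: [3.139, 0.001, 1.822]
contact_force: [0.5, -1.2, 0.6]
grip_width: 11.2
```

```bash
python3 - <<'E'
from h import *
from plant import bot
o=bot.get_obs(); print(o["contact_force"],o["grip_width"],wu(o["tool_pos"]),o["joint_positions"])
s=bot.capture("side"); crop(s,"pics/s8.png",180,440,50,280,3,1.3)
E
```

```text
[ 0.48067465 -1.18746532  0.62441367] 11.199075718126842 [ 44.40023005  55.12866662 237.2303051 ] [ 1.07718872e-01  5.75857624e-01  1.11640573e+00 -5.04322735e-04
  1.44642337e+00 -1.43314728e-01]
```

View pics/s8.png

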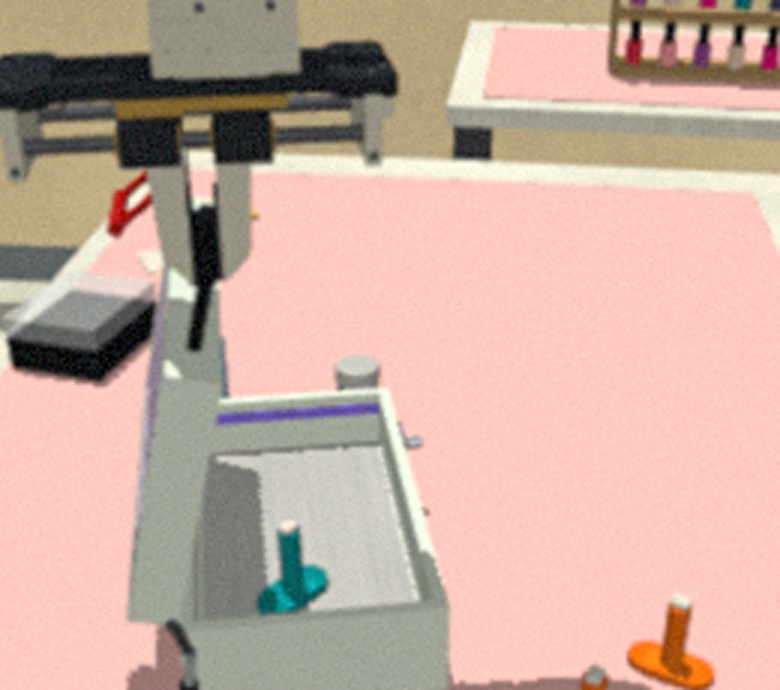

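At about 1.35 rad, past centre. Carry it toward the stop.

Call:
servo_tool(angular=[[0,0,0],[0,0,0],[0,0,0],[0,0,0],[0,0,0],[0,0,0],[0,0,0],[0,0,0]], slide=[[9.2,2.4,1.2],[18.5,4.8,1.9],[27.8,7.1,2.1],[37.2,9.5,1.8],[46.5,11.9,1.1],[55.7,14.3,0],[64.9,16.7,-1.5],[69,17.7,-2.2]], grip=[-1,-1,-1,-1,-1,-1,-1,-1])

```text
time: 8.8
tool_pos: [705.5, 163.5, 233.5]
tcp_rot: [3.138, 0.0, 1.822]
contact_force: [1.3, -0.2, 2.1]
grip_width: 10.6
```

Call:
servo_tool(angular=[[0,0,0],[0,0,0],[0,0,0],[0,0,0],[0,0,0],[0,0,0],[0,0,0]], slide=[[0,0,0],[0,0,0],[0,0,0],[0,0,12],[0,0,30],[0,0,50],[0,0,50]], grip=[-0.6,-0.3,-0.2,-0.2,-0.2,-0.2,-0.2])

```text
time: 9.38
tool_pos: [704.7, 163.7, 287.2]
tcp_rot: [3.135, 0.001, 1.822]
contact_force: [0.3, -0.1, 1.9]
grip_width: 36.5
```

```bash
python3 - <<'E'
from h import *
from plant import bot
o=bot.get_obs(); print(o["contact_force"],o["grip_width"],wu(o["tool_pos"]),o["joint_positions"])
s=bot.capture("side"); np.savez("side9.npz",**s); crop(s,"pics/s9.png",180,440,50,280,3,1.3)
E
```

```text
[ 0.26561736 -0.10414596  1.87029076] 36.480926151226726 [115.6563495   55.64304826 287.16624383] [ 1.22345219e-01  7.23159673e-01  7.18337315e-01  1.08527401e-04
  1.69386437e+00 -1.29278084e-01]
```

View pics/s9.png

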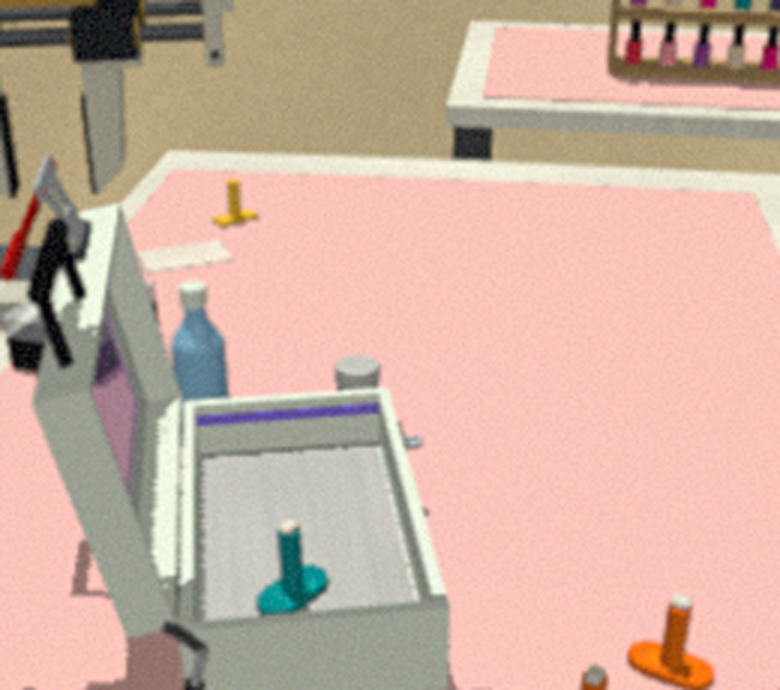

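Hood stays open at the stop, fingers clear. Next, plan the pick.

```bash
python3 - <<'E'
from h import *
from plant import bot
T=dict(np.load("top0.npz"))
f=ray(T,np.array([(47,367),(95,472),(204,506),(297,572)])/3+[180,100],5)[:,:2]
S=np.array([513,253.5]); 
for p in f: d=p-S; print(p.round(0),np.linalg.norm(d).round(0),np.degrees(np.arctan2(d[1],d[0])).round(0),"unit",wu([*p,0])[:2].round(0))
print("stand unit",wu([*S,0]))
# magenta foot axis & centre from side depth, and post centroid
c=dict(np.load("side0.npz")); W=world(c); h=cv2.cvtColor(c["img"],cv2.COLOR_BGR2HSV).astype(int)
m=(h[...,0]>155)&(h[...,0]<172)&(h[...,1]>150)&(abs(W[...,0]-513)<45)&(abs(W[...,1]-253)<45)
p=W[m]; lo=p[p[:,2]<11][:,:2]; print(cv2.minAreaRect(lo.astype(np.float32)))
hi=p[(p[:,2]>18)&(p[:,2]<48)]; print("post surf",hi.mean(0),hi[:,:2].std(0))
o=bot.get_obs()
for j in (14.4,60,90,104.4,120): print(j); move(o,[513,253.5,19+100],tool(j))
E
```

```text
[528. 343.] 91.0 81.0 unit [-11. 274.]
[449. 306.] 83.0 140.0 unit [-97. 257.]
[423. 225.] 95.0 -162.0 unit [-142.  185.]
[373. 156.] 171.0 -145.0 unit [-207.  131.]
stand unit [-47.66352003 190.33309974   0.        ]
((513.2508544921875, 256.2587890625), (54.69113540649414, 25.837934494018555), 60.06319808959961)
post surf [512.61228572 261.6671657   32.74508016] [3.45870864 1.62965558]
14.4
slide [-191.4, 89.9, -166.0] ang [-0.0, 0.2, -0.0]
60
slide [-191.4, 89.9, -166.0] ang [-0.1, 0.2, 45.6]
90
slide [-191.4, 89.9, -166.0] ang [-0.2, 0.2, 75.6]
104.4
slide [-191.4, 89.9, -166.0] ang [-0.2, 0.2, 90.0]
120
slide [-191.4, 89.9, -166.0] ang [-0.2, 0.1, 105.6]
```

Call:
servo_tool(angular=[[0,0,0],[0,0,0],[0,0,0],[0,0,0],[0,0,0],[0,0,0],[0,0,0],[0,0,0],[0,0,0],[0,0,0]], slide=[[0,0,15],[-30,15,15],[-64,30,15],[-98,45,15],[-132,61,0],[-165,77,-25],[-191.5,91,-55],[-191.5,91,-90],[-191.5,91,-125],[-191.5,91,-155]], grip=[-0.2,-0.2,-0.2,-0.1,-0.1,-0.1,-0.1,-0.1,-0.1,-0.1])

```text
time: 10.27
tool_pos: [510.0, 254.4, 124.5]
tcp_rot: [-3.139, 0.0, 1.824]
contact_force: [-0.1, 0.0, -0.0]
grip_width: 41.3
```

Call:
servo_tool(angular=[[0,0,0],[0,0,0]], slide=[[0,0,-30],[0,0,-30]], grip=[-0.1,-0.1])

```text
time: 10.43
tool_pos: [507.7, 252.8, 90.7]
tcp_rot: [-3.128, 0.001, 1.823]
contact_force: [-1.9, -0.0, -0.8]
grip_width: 41.7
```

```bash
python3 - <<'E'
from h import *
from plant import bot
o=bot.get_obs(); print(o["time"],o["tool_pos"],o["contact_force"],o["grip_width"],wu(o["tool_pos"]))
move(o,[513,254.5,20],tool(14.4))
s=bot.capture("side"); crop(s,"pics/s10.png",180,440,130,360,3,1.3)
q=proj(s,[o["tool_pos"],[513,254.5,54]]); print(q, (q-[180,130])*3)
E
```

```text
10.4333 [507.73864411 252.84841272  90.72126008] [-1.91283618 -0.00442006 -0.77328673] 41.66528778107134 [-52.92162392 191.01042928  90.72126008]
slide [5.3, 1.7, -70.7] ang [0.2, -0.7, -0.0]
[[323.41237998 263.4700127 ]
 [319.60008326 282.00258102]] [[430.23713995 400.4100381 ]
 [418.80024978 456.00774306]]
```

View pics/s10.png

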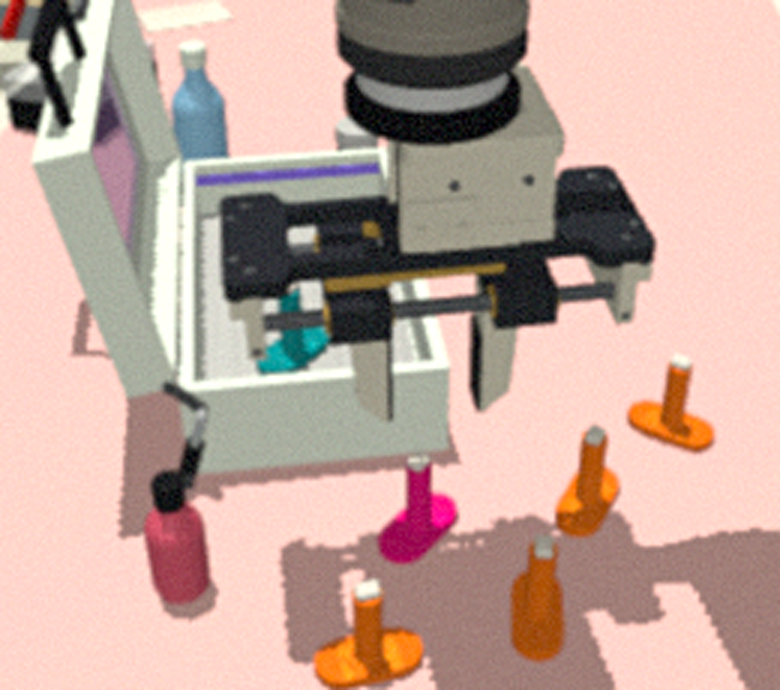

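The stand's tip at (419,460) matches my estimate; I'll settle first and then read the pose.

Call:
servo_tool(angular=[[0,0,0],[0,0,0],[0,0,0]], slide=[[0,0,0],[0,0,0],[0,0,0]], grip=[-0.1,-0.1,-0.1])

```text
time: 10.73
tool_pos: [514.0, 254.8, 99.2]
tcp_rot: [3.138, -0.0, 1.822]
contact_force: [0.3, 0.7, -0.1]
grip_width: 41.3
```

Well centred; descend 79 mm and grip.

Call:
servo_tool(angular=[[0,0,0],[0,0,0],[0,0,0],[0,0,0],[0,0,0],[0,0,0]], slide=[[-1,0,-20],[-1,0,-40],[-1,0,-60],[-1,0,-73],[-1,0,-79],[-1,0,-79]], grip=[-0.1,-0.1,-0.1,-0.1,-0.1,-0.1])

```text
time: 11.23
tool_pos: [511.8, 254.4, 18.0]
tcp_rot: [-3.141, 0.0, 1.822]
contact_force: [0.1, 0.5, -0.4]
grip_width: 40.7
```

```bash
python3 - <<'E'
from h import *
from plant import bot
o=bot.get_obs(); print(o["time"],o["tool_pos"],o["contact_force"],o["grip_width"])
s=bot.capture("side"); crop(s,"pics/s11.png",200,420,200,360,3.5,1.4)
E
```

```text
11.2333 [511.79826483 254.44981537  17.9728547 ] [ 0.06473061  0.47425257 -0.43893919] 40.742876295774
```

View pics/s11.png

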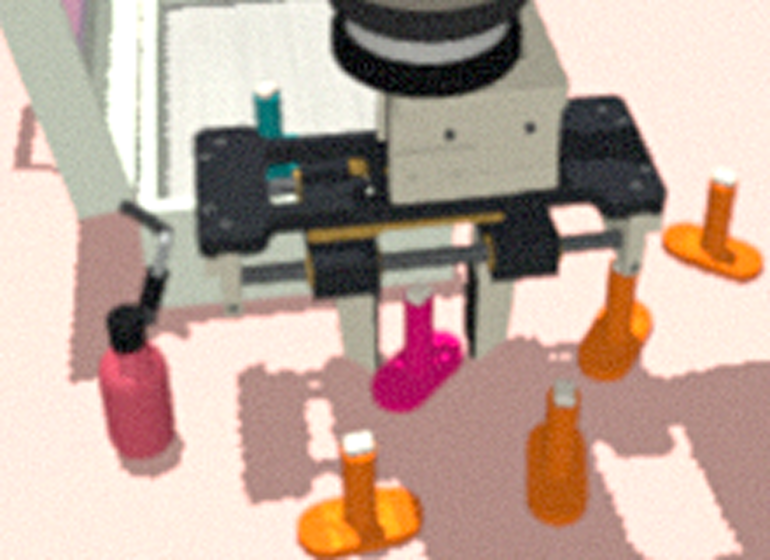

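The post at (418,320) sits between the fingers. Close.

Call:
servo_tool(angular=[[0,0,0],[0,0,0],[0,0,0],[0,0,0],[0,0,0],[0,0,0],[0,0,0],[0,0,0]], slide=[[0,0,0],[0,0,0],[0,0,0],[0,0,0],[0,0,0],[0,0,0],[0,0,0],[0,0,0]], grip=[-0.3,-0.5,-0.6,-0.7,-1,-1,-1,-1])

```text
time: 11.95
tool_pos: [512.2, 254.6, 18.6]
tcp_rot: [3.141, 0.0, 1.822]
contact_force: [0.1, -0.2, 4.8]
grip_width: 13.4
```

```bash
python3 - <<'E'
from h import *
from plant import bot
o=bot.get_obs(); print(o["time"],o["tool_pos"],o["grip_width"],o["joint_positions"])
move(o,[*uw([0,-45,0])[:2],150],tool(104.4))
E
```

```text
11.95 [512.19824992 254.5624169   18.59386052] 13.398672564954511 [ 3.27317970e-01  6.63279793e-01  1.62688028e+00 -1.12390031e-04
  8.50576048e-01  7.58762445e-02]
slide [105.5, -217.1, 131.4] ang [-0.0, 0.0, 90.0]
```

Call:
servo_tool(angular=[[0,0,0],[0,0,0],[0,0,7],[0,0,14],[0,0,21],[0,0,28],[0,0,35],[0,0,42],[0,0,49],[0,0,56]], slide=[[0,0,10],[0,0,30],[0,0,55],[0,0,80],[0,0,105],[0,0,125],[0,0,131],[0,-10,131],[0,-20,131],[0,-30,131]], grip=[-1,-1,-1,-1,-1,-1,-1,-1,-1,-1])

```text
time: 12.78
tool_pos: [511.6, 224.3, 149.7]
tcp_rot: [3.141, 0.0, 2.806]
contact_force: [0.2, -1.2, -1.1]
grip_width: 13.4
```

Call:
servo_tool(angular=[[0,0,7],[0,0,14],[0,0,21],[0,0,28],[0,0,34],[0,0,34],[0,0,34],[0,0,34],[0,0,34],[0,0,34]], slide=[[8,-20,0],[18,-40,0],[30,-62,0],[43,-84,0],[56,-106,0],[70,-128,0],[84,-150,0],[97,-172,0],[105,-187,0],[105,-187,0]], grip=[-1,-1,-1,-1,-1,-1,-1,-1,-1,-1])

```text
time: 13.62
tool_pos: [618.1, 34.5, 149.1]
tcp_rot: [-3.141, 0.0, -2.893]
contact_force: [-1.2, -1.0, -0.2]
grip_width: 13.3
```

```bash
python3 - <<'E'
from h import *
from plant import bot
o=bot.get_obs(); print(o["time"],o["tool_pos"],o["grip_width"],wu(o["tool_pos"]))
move(o,[*uw([0,-45,0])[:2],42],tool(104.4))
s=bot.capture("side"); crop(s,"pics/s12.png",180,420,70,290,3.2,1.4)
E
```

```text
13.6167 [618.07517126  34.45809943 149.12718381] 13.304831185770027 [ -0.36298403 -47.95832921 149.12718381]
slide [-0.4, 3.0, -107.1] ang [0.0, 0.0, 0.2]
```

View pics/s12.png

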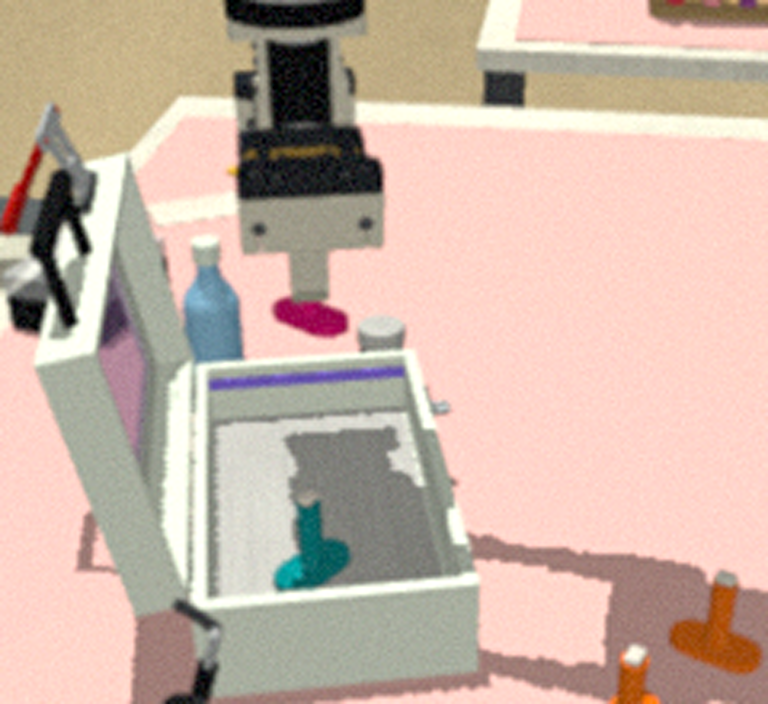

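Stand held upright, foot at (310,315); clear below. Lower.

Call:
servo_tool(angular=[[0,0,0],[0,0,0],[0,0,0],[0,0,0],[0,0,0],[0,0,0],[0,0,0],[0,0,0]], slide=[[0,2,-25],[0,2,-50],[0,2,-75],[0,2,-90],[0,2,-98],[0,2,-102],[0,2,-105],[0,2,-105]], grip=[-1,-1,-1,-1,-1,-1,-1,-1])

```text
time: 14.33
tool_pos: [617.1, 40.0, 44.6]
tcp_rot: [-3.142, 0.001, -2.89]
contact_force: [-0.9, -0.2, -0.1]
grip_width: 13.0
```

Call:
servo_tool(angular=[[0,0,0]], slide=[[0,0,0]], grip=[-1])

```text
time: 14.42
tool_pos: [617.4, 39.8, 45.2]
tcp_rot: [-3.141, 0.002, -2.89]
contact_force: [0.5, -0.6, -0.5]
grip_width: 13.1
```

```bash
python3 - <<'E'
from h import *
from plant import bot
o=bot.get_obs(); print(o["time"],o["tool_pos"],o["contact_force"],wu(o["tool_pos"]))
s=bot.capture("side"); crop(s,"pics/s13.png",220,380,130,270,5,1.4)
E
```

```text
14.4167 [617.44379792  39.75425842  45.20317605] [ 0.52404851 -0.57193971 -0.47919245] [  0.34257957 -42.67154263  45.20317605]
```

View pics/s13.png

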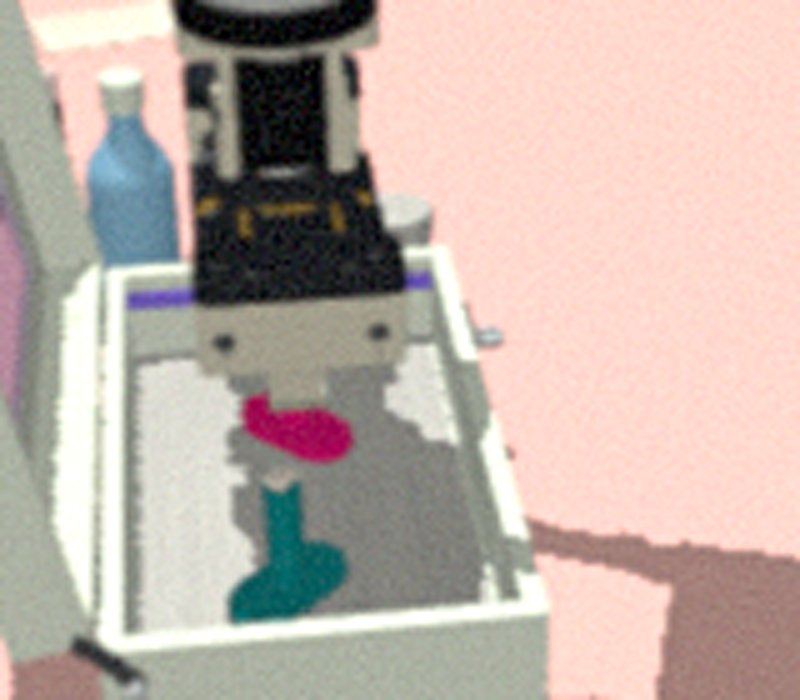

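Still about 4 mm above the floor; nudge down.

Call:
servo_tool(angular=[[0,0,0],[0,0,0],[0,0,0],[0,0,0],[0,0,0]], slide=[[0,0,-1],[0,0,-2],[0,0,-3],[0,0,-3],[0,0,-3]], grip=[-1,-1,-1,-1,-1])

```text
time: 14.88
tool_pos: [616.8, 39.5, 41.1]
tcp_rot: [3.141, -0.0, -2.89]
contact_force: [1.0, 0.6, -0.6]
grip_width: 13.4
```

Call:
servo_tool(angular=[[0,0,0],[0,0,0],[0,0,0]], slide=[[0,0,-1],[0,0,-1],[0,0,-1]], grip=[-1,-1,-1])

```text
time: 15.13
tool_pos: [617.1, 39.5, 40.6]
tcp_rot: [-3.141, 0.001, -2.89]
contact_force: [-0.4, 0.6, 3.3]
grip_width: 13.1
```

Call:
servo_tool(angular=[[0,0,0],[0,0,0],[0,0,0]], slide=[[0,0,-0.6],[0,0,-0.6],[0,0,-0.6]], grip=[-1,-1,-1])

```text
time: 15.38
tool_pos: [617.2, 39.5, 40.6]
tcp_rot: [-3.141, 0.001, -2.89]
contact_force: [-3.3, -0.0, 7.5]
grip_width: 13.2
```

Firm contact with the floor (7.5 N). Release gently, then rise.

Call:
servo_tool(angular=[[0,0,0],[0,0,0],[0,0,0],[0,0,0],[0,0,0],[0,0,0]], slide=[[0,0,0.5],[0,0,0.5],[0,0,0.5],[0,0,0.5],[0,0,0.5],[0,0,0.5]], grip=[-0.65,-0.55,-0.45,-0.4,-0.35,-0.35])

```text
time: 15.88
tool_pos: [616.8, 39.5, 39.8]
tcp_rot: [3.141, -0.0, -2.89]
contact_force: [0.0, -0.6, -0.5]
grip_width: 29.4
```

Call:
servo_tool(angular=[[0,0,0],[0,0,0],[0,0,0],[0,0,0],[0,0,0],[0,0,0],[0,0,0],[0,0,0],[0,0,0],[0,0,0]], slide=[[0,0,8],[0,0,20],[0,0,40],[0,0,65],[0,0,95],[0,0,130],[-30,-10,160],[-65,-20,160],[-100,-30,160],[-130,-35,160]], grip=[-0.35,-0.35,-0.35,-0.35,-0.35,-0.35,-0.35,-0.35,-0.35,-0.35])

```text
time: 16.72
tool_pos: [485.1, 3.9, 201.8]
tcp_rot: [-3.14, 0.002, -2.89]
contact_force: [0.6, 0.1, 0.3]
grip_width: 29.8
```

Call:
servo_tool(angular=[[0,0,0],[0,0,0],[0,0,0],[0,0,0],[0,0,0]], slide=[[-30,-20,0],[-60,-50,0],[-60,-80,0],[-60,-80,0],[-60,-80,0]], grip=[-0.35,-0.35,-0.35,-0.35,-0.35])

```text
time: 17.13
tool_pos: [427.0, -76.7, 201.5]
tcp_rot: [-3.14, 0.002, -2.893]
contact_force: [0.1, 0.1, 0.0]
grip_width: 29.8
```

```bash
python3 - <<'E'
from h import *
from plant import bot
o=bot.get_obs(); print(o["time"],o["contact_force"],o["tool_pos"])
s=bot.capture("side"); crop(s,"pics/s14.png",170,430,90,330,2.9,1.3)
t=bot.capture("top"); crop(t,"pics/t14.png",180,440,80,300,2.7,1.8)
W=world(s); h=cv2.cvtColor(s["img"],cv2.COLOR_BGR2HSV).astype(int)
m=(h[...,0]>155)&(h[...,0]<172)&(h[...,1]>150)&(abs(W[...,0]-617)<45)&(abs(W[...,1]-40)<45)
p=wu(W[m]); lo=p[p[:,2]<33]; hi=p[p[:,2]>40]
print(len(p),"foot",lo.mean(0),cv2.minAreaRect(lo[:,:2].astype(np.float32)),"post",hi.mean(0),"z",np.percentile(p[:,2],[1,99]))
b=hi; 
if len(b)>10:
    A=np.c_[b[:,2],np.ones(len(b))]; print("slope",np.linalg.lstsq(A,b[:,:2],rcond=None)[0][0])
S0=dict(np.load("side0.npz"));W0=world(S0);T0=dict(np.load("top0.npz"));WT0=world(T0);WT=world(t)
for n,(u,v) in dict(jar=(412,185),cleanser=(392,130),polish=(209,176)).items():
    print(n,np.abs(T0["img"][v-10:v+10,u-10:u+10].astype(int)-t["img"][v-10:v+10,u-10:u+10]).mean(),WT0[v,u].round(),WT[v,u].round())
E
```

```text
17.1333 [0.0666444  0.11925859 0.03855295] [427.0393729  -76.70298319 201.48106801]
248 foot [ -0.04000861 -35.45496924  28.59793575] ((0.21809864044189453, -39.71289825439453), (26.643709182739258, 53.1827392578125), 39.95106887817383) post [  0.84721704 -35.782717    56.69566534] z [24.92287066 71.15322486]
slope [ 0.01707817 -0.03662433]
jar 11.084166666666667 [ 600. -142.   35.] [ 599. -142.   36.]
cleanser 8.473333333333333 [710. -92.  84.] [709. -92.  86.]
polish 9.0425 [625. 300.  51.] [625. 300.  52.]
```

View pics/s14.png

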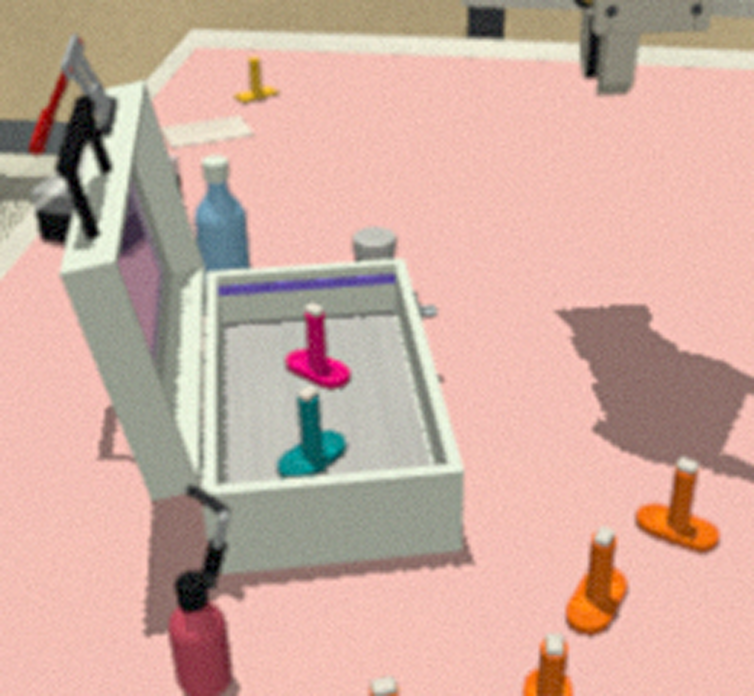

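View pics/t14.png

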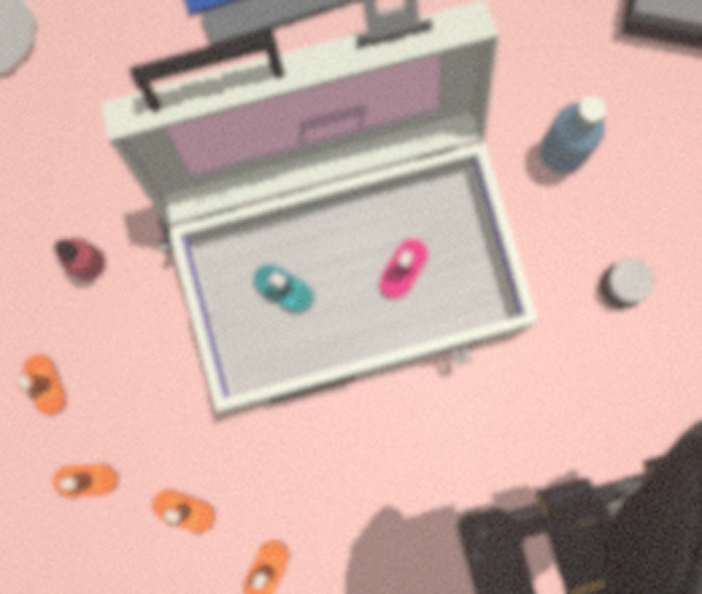

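The magenta stand is upright on the tray at (318,345) in the side crop, beside the teal one. The hood is open and the bottles and jar are in place. Handing in.

```bash
python3 -c "
from plant import bot
print(bot.close_job())"
```

```text
the job is handed in; nothing more can be done
None
```

I finished the job and handed it in after about 17 s of robot time, well inside the 64 s limit. No verdict was reported.

- **Hasp:** I gripped its bar and swung it up. It stayed at about 1.8 rad by the camera, with the hood still shut.
- **Hood:** I lifted it by the handle past the over-centre point to its stop and let go. In the last pictures it stands open by itself.
- **Magenta stand:** I set it on the tray at about unit (0, -40) mm, released it and moved the arm clear (contact force about 0 N). The camera shows it upright. A rough fit to its depth points gave a lean of about 0.02 to 0.04 rad, under the 0.1 limit.
- **Other things:** depth readings for the jar and both bottles match the start to about 1–2 mm. I checked the teal stand by eye only: it is standing where it was.

None of these checks failed. One reading differed slightly: the two cameras disagreed by 2–3 mm on the stand's starting position, which did not affect the grasp.

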